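Set the yellow sample bottles in their colour-coded drip dishes

TASK

Put each of the four yellow sample bottles into the drip dish of the same colour as its cap, standing upright, flat on the dish's floor and inside its rim. Never tip a bottle over, and leave the two white (pale) bottles standing where they are, even though their caps match a dish.

Things in the scene. Friction and masses are not known exactly. Their poses are not given: they have to be found in the camera images.
- yellow_red: Yellow sample bottle with a red cap: round plastic bottle, standing upright, 88 mm high: straight body 46 mm across from the bench to 62 mm up, sloping shoulder to 69 mm, then a red screw cap 31 mm across up to the top; the body is opaque yellow and carries a small paper label. About 0.12 kg, loose. Origin: centre of its underside, z up along its axis; its yaw means nothing
- yellow_blue: Yellow sample bottle with a blue cap: round plastic bottle, standing upright, 88 mm high: straight body 46 mm across from the bench to 62 mm up, sloping shoulder to 69 mm, then a blue screw cap 31 mm across up to the top; the body is opaque yellow and carries a small paper label. About 0.12 kg, loose. Origin: centre of its underside, z up along its axis; its yaw means nothing
- yellow_green: Yellow sample bottle with a green cap: round plastic bottle, standing upright, 88 mm high: straight body 46 mm across from the bench to 62 mm up, sloping shoulder to 69 mm, then a green screw cap 31 mm across up to the top; the body is opaque yellow and carries a small paper label. About 0.12 kg, loose. Origin: centre of its underside, z up along its axis; its yaw means nothing
- yellow_white: Yellow sample bottle with a white cap: round plastic bottle, standing upright, 88 mm high: straight body 46 mm across from the bench to 62 mm up, sloping shoulder to 69 mm, then a white screw cap 31 mm across up to the top; the body is opaque yellow and carries a small paper label. About 0.12 kg, loose. Origin: centre of its underside, z up along its axis; its yaw means nothing
- pale_red: Pale bottle with a red cap, not one of the samples, to be left alone: round plastic bottle, standing upright, 88 mm high: straight body 46 mm across from the bench to 62 mm up, sloping shoulder to 69 mm, then a red screw cap 31 mm across up to the top; the body is white and carries a small paper label. About 0.12 kg, loose. Origin: centre of its underside, z up along its axis; its yaw means nothing
- pale_blue: Pale bottle with a blue cap, not one of the samples, to be left alone: round plastic bottle, standing upright, 88 mm high: straight body 46 mm across from the bench to 62 mm up, sloping shoulder to 69 mm, then a blue screw cap 31 mm across up to the top; the body is white and carries a small paper label. About 0.12 kg, loose. Origin: centre of its underside, z up along its axis; its yaw means nothing
- dish_red: Red shallow round drip dish, fixed to the bench: 84 mm across outside, 76 mm across inside, rim 8 mm above the bench, flat inner floor 3 mm above the bench. Origin: centre of its underside on the bench, z up; its yaw means nothing
- dish_blue: Blue shallow round drip dish, fixed to the bench: 84 mm across outside, 76 mm across inside, rim 8 mm above the bench, flat inner floor 3 mm above the bench. Origin: centre of its underside on the bench, z up; its yaw means nothing
- dish_green: Green shallow round drip dish, fixed to the bench: 84 mm across outside, 76 mm across inside, rim 8 mm above the bench, flat inner floor 3 mm above the bench. Origin: centre of its underside on the bench, z up; its yaw means nothing
- dish_white: White shallow round drip dish, fixed to the bench: 84 mm across outside, 76 mm across inside, rim 8 mm above the bench, flat inner floor 3 mm above the bench. Origin: centre of its underside on the bench, z up; its yaw means nothing
Mind the look-alikes: they are no part of the job. What is shaped like the yellow_green but purple or turquoise is not meant.

How it is judged:
At the end, for the whole second after the job is handed in: Each yellow bottle is in the dish of its cap's colour: axis within 16.5 mm of the dish's centre (so is any bottle flat inside the rim), underside under 6 mm above the bench, upright within 0.06 rad, released, at rest. Pale bottles upright (0.1 rad), within 30 mm of their starts (horizontal distance between yellow_red and dish_red below 0.0165 m and z of yellow_red in the frame of dish_red between 0 and 0.006 m and angle between each of yellow_red, yellow_blue, yellow_green, yellow_white's own z axis and vertical below 0.06 rad and linear speed of each of yellow_red, yellow_blue, yellow_green, yellow_white below 0.02 m/s and angular speed of each of yellow_red, yellow_blue, yellow_green, yellow_white below 0.3 rad/s and horizontal distance between yellow_blue and dish_blue below 0.0165 m and z of yellow_blue in the frame of dish_blue between 0 and 0.006 m and horizontal distance between yellow_green and dish_green below 0.0165 m and z of yellow_green in the frame of dish_green between 0 and 0.006 m and horizontal distance between yellow_white and dish_white below 0.0165 m and z of yellow_white in the frame of dish_white between 0 and 0.006 m and distance of each of pale_red, pale_blue from where it was at the start of the episode below 0.03 m and angle between each of pale_red, pale_blue's own z axis and vertical below 0.1 rad); the robot touches nothing.
It fails at once if a bottle is tipped over (angle between any of yellow_red, yellow_blue, yellow_green, yellow_white, pale_red, pale_blue's own z axis and vertical above 0.7 rad).
It fails at once if a pale bottle is moved more than 30 mm (distance of any of pale_red, pale_blue from where it was at the start of the episode above 0.03 m).
It also fails if it takes over 101 s, if anything falls off the work surface, if the arm or the gripper's body presses on something with over 40 N, if the wrist force passes 120 N, or if a joint passes its speed limit or range.

ROBOT

A 6-joint arm with a two-finger parallel gripper is mounted at the origin on the work surface. World frame = base frame: x ahead of the robot, y to its left, z up, the work surface at z = 0. Lengths are in m, angles in rad, forces in N, time in s.
With the tool pointing down it reaches from about 0.275 to 0.725 m from the base axis. Payload 5.6 kg.
Tool frame: the origin (TCP) lies on the front face of the gripper's body, between the roots of the fingers; the fingertips stand 73 mm ahead of it and the grasp point (between the pads) lies 54 mm ahead of it (ctrl.grip_point_offset is the z of the grasp point in the tool frame, in m); z points along the fingers, y is the line along which they close (so a half turn about z gives the same grasp; the last joint's range is limited). The gripper opens to 85 mm and grips with 20 to 120 N. Pads are 22 mm wide; open, the fingers measure 114 mm over their backs; the gripper's body (76 mm by 85 mm) begins 54 mm behind the grasp point. The pads swing forward as they close: fully open they stand 13 mm farther back than shut.
Start: joints at [-0.847, 0.255, 0.108, 0, -1.424, -0.285], TCP at [0.234, -0.498, 0.304] pointing down, gripper open.
Joint ranges: [-2.95, 2.95], [-1.21, 1.97], [-1.09, 1.5], [-2.87, 1.71], [-2.94, -0.07], [-3.05, 3.05]. Speed limits (rad/s): [2.57, 2.57, 3.14, 3.14, 3.14, 3.14].

INTERFACE

Orientations are given as a unit quaternion [x, y, z, w].
In Python, from station import ctrl gives the robot as it stands. The module is installed in compiled form; this text tells all that it offers.
- The arm moves only by the tool carry_out, never from a script. Its argument "series" is a list of rows, each a list of 7 numbers: the closure in counts, from 0 (fully open) to 255 (shut), then the shift along the tool's x, y, z in cm, then the turn, a rotation vector about the tool's x, y, z in degrees. A call has 1 to 20 rows; each row shifts and turns the commanded pose from where the row before left it, along the tool's axes as they then stand; what a row does not reach is not made up. A row lasts 1/8 s, in which the tool goes at most 62.5 mm and 10.7 degrees, less where a joint would pass 70% of its speed; a pose out of reach is approached as far as the arm can. A call with a gripper value outside its range is refused whole. The fingers move at their own pace and stop on an object; "grip_force" is the grip in N (left out, the last holds). Time passes only in rows, so rows that do not move let the fingers close. It gives the time, the measured TCP pose, the force, the opening and the grip force at its end, in the units of the state.
- ctrl.get_obs(): the state, without advancing time (a new reading comes with each control period).
- ctrl.read_camera(name): name is "scene" or "top"; returns (picture, depth): 400x640x3 uint8, red, green, blue; 400x640 float32, m along the optical axis (not along the pixel's ray), 0 where there is no reading.
- ctrl.get_calibration(name): a dict with "camera_matrix" (3x3 intrinsics, pixels), "camera_from_world" (4x4, takes a point from world to camera coordinates). Camera axes: x right, y down, z forward; pixel columns grow to the right and rows downward; lengths in m; the calibration is good to about 2 mm. A picture is of the moment at which its call begins. get_calibration takes no time and is no camera call.
- ctrl.hand_in(): hands the job in; it is judged then, once.
The state is a dict: "time": time; "joint_positions": joint angles; "joint_vel": joint speeds; "tau": joint torques, N m; "ee_pos": TCP position; "ee_rot": TCP orientation; "wrist_force": force on the tool from outside, world axes, zero at the start; "moment": the same for the moment, N m; "width": finger opening in m; "finger_force": force on a finger pad.
Only numpy, scipy, OpenCV 4.12 (cv2) and the standard library are available. Lean on these libraries where they do the work, as an engineer would, in place of code of your own. Each camera call takes 0.05 s, during which the arm holds its last target. There are 200 camera calls.

## Working session

There is one attempt and no reset: what is moved stays moved. The work goes in short steps, Python scripts to look and compute and a tool call to move; the robot and the scene stay as the last step left them, time stands still between calls to the robot, and variables do not carry over. Pictures are saved under pics/ and viewed, at most 14 in all, crops included, and the job is handed in when it is done.

Besides the shell and the picture viewer there is one more tool, called after "Request:" by a JSON object that holds its "api" and its "payload", one argument or row to a line. carry_out: Moves the arm, as the interface text tells. Its arguments: {"type":"object","properties":{"series":{"type":"array","items":{"type":"array","items":{"type":"number"}}},"grip_force":{"type":"number"}},"required":["series"]}

```bash
mkdir -p pics; python3 - <<'E'
from station import ctrl
import cv2,numpy as np
for n in("scene","top"):
    im,d=ctrl.read_camera(n); cv2.imwrite(f"pics/{n}0.png",im[:,:,::-1]); np.savez(f"{n}0.npz",im=im,d=d)
    c=ctrl.get_calibration(n); print(n,c["camera_matrix"],np.round(c["camera_from_world"],4),(d>0).mean())
o=ctrl.get_obs();print({k:np.round(v,3) for k,v in o.items()},ctrl.grip_point_offset)
E
```

```text
scene [[402.34662224   0.         322.18761419]
 [  0.         402.34662224 198.20167992]
 [  0.           0.           1.        ]] [[-0.0922  0.9955  0.02    0.0508]
 [ 0.5691  0.0692 -0.8194 -0.2529]
 [-0.8171 -0.0641 -0.5729  1.6219]
 [ 0.      0.      0.      1.    ]] 0.9960859375
top [[420.49906621   0.         320.54763041]
 [  0.         420.49906621 192.89063517]
 [  0.           0.           1.        ]] [[ 4.000e-04 -1.000e+00  2.400e-03  1.100e-02]
 [-9.737e-01 -1.000e-03 -2.278e-01  5.076e-01]
 [ 2.278e-01 -2.200e-03 -9.737e-01  8.860e-01]
 [ 0.000e+00  0.000e+00  0.000e+00  1.000e+00]] 0.99607421875
{'time': np.float64(0.1), 'joint_positions': array([-0.847,  0.256,  0.107, -0.   , -1.424, -0.285]), 'joint_vel': array([ 0.002, -0.   ,  0.002,  0.002, -0.   , -0.001]), 'tau': array([-6.0000e-03, -3.8760e+01,  2.3847e+01,  5.3780e+00, -4.0000e-03,
       -0.0000e+00]), 'ee_pos': array([ 0.234, -0.498,  0.303]), 'ee_rot': array([-0.218,  0.976,  0.001, -0.   ]), 'wrist_force': array([ 0.014,  0.315, -0.402]), 'moment': array([ 0.001, -0.036,  0.065]), 'finger_force': np.float64(0.0), 'width': np.float64(0.085)} 0.0539
```

View pics/scene0.png

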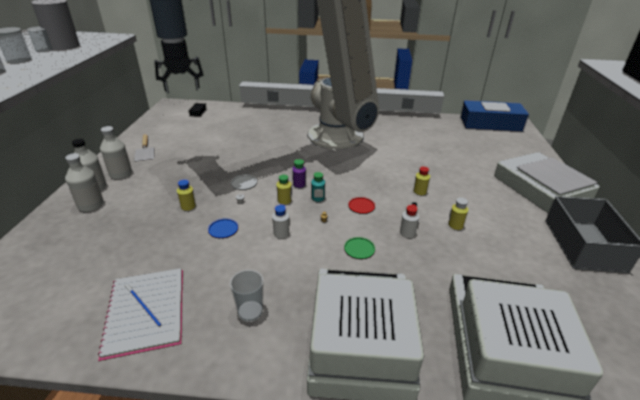

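View pics/top0.png

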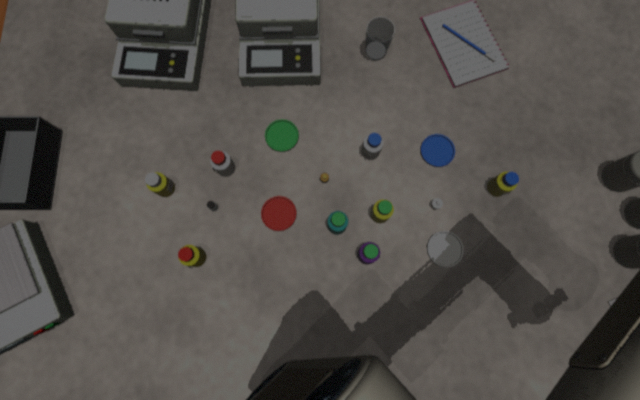

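The pictures show the following (top view pixels):
- **Green caps:** yellow (384,210), turquoise (338,221) and purple (369,252). The first fits yellow_green because its body is yellow.
- **Red caps:** yellow (189,256) and pale (220,160).
- **Blue caps:** yellow (508,181) and pale (374,143).
- **White cap:** yellow (157,181).
- **Dishes:** red (279,213), green (282,136), blue (437,150), white (445,249).

I'll confirm with a crop and measure positions.

```bash
cat > h.py <<'E'
import numpy as np,cv2
from station import ctrl
def world(n,d):
    c=ctrl.get_calibration(n);K=c["camera_matrix"];T=c["camera_from_world"]
    v,u=np.mgrid[:400,:640]
    p=np.stack([(u-K[0,2])/K[0,0]*d,(v-K[1,2])/K[1,1]*d,d],-1)
    return (p-T[:3,3])@T[:3,:3]
def ray(n,u,v):
    c=ctrl.get_calibration(n);K=c["camera_matrix"];T=c["camera_from_world"];R=T[:3,:3]
    return -R.T@T[:3,3], R.T@np.array([(u-K[0,2])/K[0,0],(v-K[1,2])/K[1,1],1])
def plane(n,u,v,z):
    o,d=ray(n,u,v); return o+d*(z-o[2])/d[2]
def tri(a,b):
    (o1,d1),(o2,d2)=ray("top",*a),ray("scene",*b)
    s=np.linalg.lstsq(np.stack([d1,-d2],1),o2-o1,rcond=None)[0]
    p,q=o1+s[0]*d1,o2+s[1]*d2
    return (p+q)/2,np.linalg.norm(p-q)
def blob(im,u,v,col,r=16):
    "centroid of colour mask near (u,v)"
    h=cv2.cvtColor(im,cv2.COLOR_RGB2HSV).astype(int);H,S,V=h[...,0],h[...,1],h[...,2]
    m={'red':((H<7)|(H>172))&(S>150)&(V>60),'blue':(H>100)&(H<125)&(S>120)&(V>60),'green':(H>50)&(H<80)&(S>120)&(V>50),'white':(S<45)&(V>135)}[col]
    w=np.zeros_like(m);w[v-r:v+r,u-r:u+r]=1
    k,l,st,ce=cv2.connectedComponentsWithStats((m&w).astype(np.uint8))
    if k<2:return None
    i=1+st[1:,4].argmax(); return ce[i],st[i,4],st[i,:4]
E
python3 - <<'E'
from h import *
t=np.load("top0.npz");s=np.load("scene0.npz");W=world("top",t["d"]);Ws=world("scene",s["d"])
B={'yr':(189,256,422,171,'red'),'yb':(508,181,184,185,'blue'),'yg':(384,210,285,180,'green'),'yw':(157,181,459,205,'white'),'pr':(220,160,411,211,'red'),'pb':(374,143,281,211,'blue')}
for k,(u,v,a,b,c) in B.items():
    x=blob(t["im"],u,v,c,14);y=blob(s["im"],a,b,c,9)
    for nm,Wd in(("top",W),("scene",Ws)):
        sel=Wd[v-18:v+18,u-18:u+18] if nm=="top" else Wd[b-20:b+20,a-16:a+16]
        q=sel[(sel[...,2]>.08)&(sel[...,2]<.1)]
        print(k,nm,np.round(q.mean(0),4),len(q),np.round(np.percentile(q[:,2],95),3), np.round((q[:,:2].max(0)+q[:,:2].min(0))/2,4))
    if x and y: print('   tri',np.round(tri(x[0],y[0])[0],4),tri(x[0],y[0])[1],x[1],y[1])
    else: print(x,y)
D={'red':(279,213,362,205),'green':(282,136,360,248),'blue':(437,150,223,228),'white':(445,249,245,183)}
for k,(u,v,a,b) in D.items():
    x=blob(t["im"],u,v,k,26);y=blob(s["im"],a,b,k,19)
    print(k,x,y)
    bx=lambda z:(z[2][0]+(z[2][2]-1)/2,z[2][1]+(z[2][3]-1)/2)
    if x and y:print('  ',np.round(tri(bx(x),bx(y))[0],4),tri(bx(x),bx(y))[1],plane("top",*bx(x),.006),plane("scene",*bx(y),.006),W[v-3:v+4,u-3:u+4,2].mean())
c=cv2.resize(t["im"][110:280,140:540,::-1],None,fx=2,fy=2,interpolation=cv2.INTER_CUBIC);cv2.imwrite("pics/crop.png",c)
# other tall stuff
E
```

```text
yr top [0.3698 0.2965 0.0872] 175 0.09 [0.3709 0.2968]
yr scene [0.3739 0.2988 0.0859] 58 0.089 [0.371  0.2997]
   tri [0.3695 0.2987 0.0798] 0.0005984031908938038 142 45
yb top [ 0.5351 -0.4068  0.0877] 166 0.091 [ 0.5355 -0.4078]
yb scene [ 0.5397 -0.4047  0.0858] 65 0.088 [ 0.5386 -0.4053]
   tri [ 0.536  -0.4091  0.081 ] 0.0032410376797704942 134 70
yg top [ 0.4709 -0.1267  0.0878] 161 0.091 [ 0.4711 -0.1266]
yg scene [ 0.4406 -0.1135  0.0855] 97 0.088 [ 0.4256 -0.1124]
   tri [ 0.4716 -0.1273  0.0794] 0.001960216565786545 132 46
yw top [0.5329 0.3807 0.0875] 163 0.09 [0.5335 0.3815]
yw scene [0.5376 0.3835 0.086 ] 77 0.089 [0.536  0.3846]
None (array([458.29655172, 199.75862069]), np.int32(145), array([450, 196,  18,  13], dtype=int32))
pr top [0.5835 0.2401 0.0874] 155 0.09 [0.5839 0.2403]
pr scene [0.5884 0.2427 0.0861] 83 0.089 [0.5869 0.2427]
   tri [0.5845 0.2419 0.081 ] 0.0014037519477628736 125 81
pb top [ 0.6259 -0.1089  0.0876] 153 0.091 [ 0.6271 -0.1095]
pb scene [ 0.6303 -0.1064  0.0859] 82 0.088 [ 0.6276 -0.1067]
   tri [ 0.6268 -0.1086  0.081 ] 0.002109018989157595 
[... 424 characters left out ...]
0], dtype=int32)) (array([359.15517241, 247.74137931]), np.int32(464), array([345, 238,  29,  20], dtype=int32))
   [0.6656 0.1081 0.0028] 0.0015364332798828897 [0.66434138 0.10701938 0.006     ] [0.66901401 0.10869681 0.006     ] 0.022937865385861483
blue (array([437.36759371, 149.96009674]), np.int32(827), array([421, 135,  34,  31], dtype=int32)) (array([222.68618267, 228.08430913]), np.int32(427), array([209, 219,  29,  19], dtype=int32))
   [ 0.628  -0.2728  0.0033] 0.002877630710225242 [ 0.62740237 -0.27346949  0.006     ] [ 0.63149583 -0.26992571  0.006     ] 0.0027913563442018086
white None (array([248.44406196, 191.69879518]), np.int32(581), array([226, 179,  38,  23], dtype=int32))
```

View pics/crop.png

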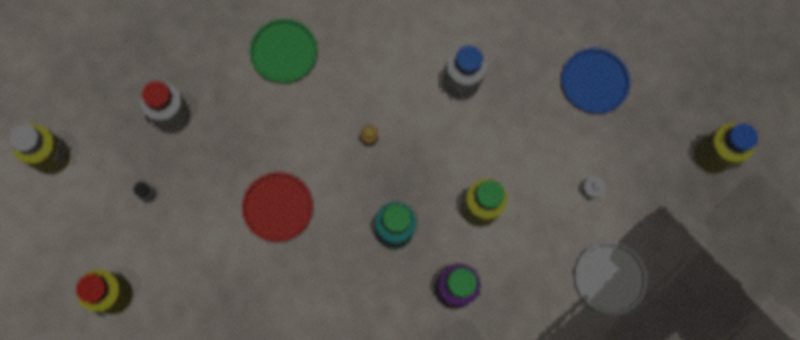

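The crop confirms it: yellow/green is at crop (487,198), with turquoise (396,222) and purple (460,285) as the look-alikes. The white dish centre is at crop (610,278), which is top pixel (445,249). I'll line the tool up with the world axes and go above yellow_blue.

Request:
{"api": "carry_out", "payload": {
  "series": [
    [0,0,0,0,0,0,8.4],
    [0,0,0,0,0,0,8.4],
    [0,0,0,0,0,0,8.4],
    [0,-3.8,1.1,1,0,0,0],
    [0,-3.8,1.1,1,0,0,0],
    [0,-3.8,1.1,1,0,0,0],
    [0,-3.8,1.1,1,0,0,0],
    [0,-3.8,1.1,1,0,0,0],
    [0,-3.8,1.1,1,0,0,0],
    [0,-3.8,1.1,1,0,0,0],
    [0,-3.8,1.1,1,0,0,0],
    [0,0,0,0,0,0,0],
    [0,0,0,0,0,0,0]
  ],
  "grip_force": 30
}}

```text
time: 1.72
ee_pos: [0.5376, -0.4102, 0.2234]
ee_rot: [0.0, 1.0, 0.0, -0.001]
wrist_force: [-0.2, -0.1, -0.3]
width: 0.0852
finger_force: 0.0
```

```bash
python3 - <<'E'
from h import *
print("white",plane("top",445,249.2,.006),plane("scene",245.5,183.5,.006))
print("teal",plane("top",338,219,.088),"purple",plane("top",370,250,.088))
o=ctrl.get_obs();print(o["ee_pos"],o["ee_rot"],o["time"])
im,d=ctrl.read_camera("top");W=world("top",d);s=W[163:199,490:526];q=s[(s[...,2]>.08)&(s[...,2]<.1)];print(len(q),q.mean(0))
E
```

```text
white [ 0.3869218  -0.27561587  0.006     ] [ 0.40112159 -0.26432786  0.006     ]
teal [ 0.44326547 -0.02604593  0.088     ] purple [ 0.37716851 -0.09291159  0.088     ]
[ 0.53755942 -0.41015992  0.22343383] [ 3.93468740e-04  9.99999778e-01  1.55007433e-04 -5.15059183e-04] 1.725
0 [nan nan nan]<stdin>:5: RuntimeWarning: Mean of empty slice.
  ret = um.true_divide(
```

Request:
{"api": "carry_out", "payload": {
  "series": [
    [0,0,0.2,3,0,0,0],
    [0,0,0,3,0,0,0],
    [0,0,0,3,0,0,0],
    [0,0,0,2,0,0,0],
    [0,0,0,1.5,0,0,0],
    [0,0,0,0,0,0,0],
    [0,0,0,0,0,0,0],
    [150,0,0,0,0,0,0],
    [150,0,0,0,0,0,0],
    [255,0,0,0,0,0,0],
    [255,0,0,0,0,0,0],
    [255,0,0,0,0,0,0],
    [255,0,0,0,0,0,0],
    [255,0,0,0,0,0,0],
    [255,0,0,0,0,0,0]
  ]
}}

```text
time: 3.65
ee_pos: [0.5381, -0.4083, 0.0996]
ee_rot: [0.0, 1.0, -0.0, 0.0]
wrist_force: [0.1, 0.8, 5.6]
width: 0.0454
finger_force: 31.2
```

Request:
{"api": "carry_out", "payload": {
  "series": [
    [255,0,0,-2,0,0,0],
    [255,0,0,-3,0,0,0],
    [255,0,0,-3,0,0,0],
    [255,0,0,-3,0,0,0],
    [255,-1.2,1.5,0,0,0,0],
    [255,-2,3,0,0,0,0],
    [255,-2,3,0,0,0,0],
    [255,-2,3,0,0,0,0],
    [255,-2,3,0,0,0,0],
    [255,0,0,0,0,0,0],
    [255,0,0,0,0,0,0],
    [255,0,0,3,0,0,0],
    [255,0,0,3,0,0,0],
    [255,0,0,3,0,0,0],
    [255,0,0,0,0,0,0],
    [255,0,0,0,0,0,0]
  ]
}}

```text
time: 5.65
ee_pos: [0.6302, -0.2741, 0.1202]
ee_rot: [0.001, 1.0, -0.001, 0.001]
wrist_force: [1.2, -0.8, -1.8]
width: 0.0451
finger_force: 31.2
```

```bash
python3 - <<'E'
from h import *
im,d=ctrl.read_camera("scene");cv2.imwrite("pics/s1.png",cv2.resize(im[120:270,100:500,::-1],None,fx=2,fy=2))
np.savez("s1.npz",im=im,d=d)
im,d=ctrl.read_camera("top");cv2.imwrite("pics/t1.png",im[:,:,::-1]);np.savez("t1.npz",im=im,d=d)
E
```

```text
(no output)
```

View pics/s1.png

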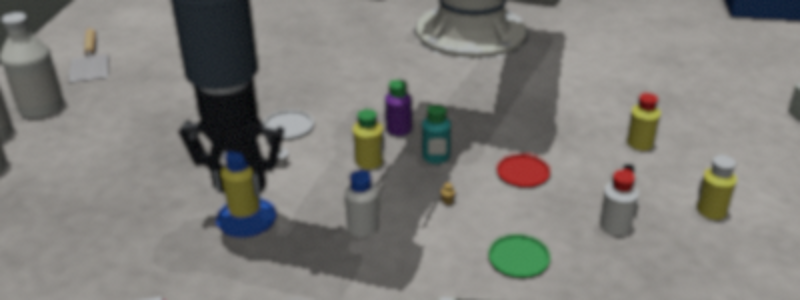

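View pics/t1.png

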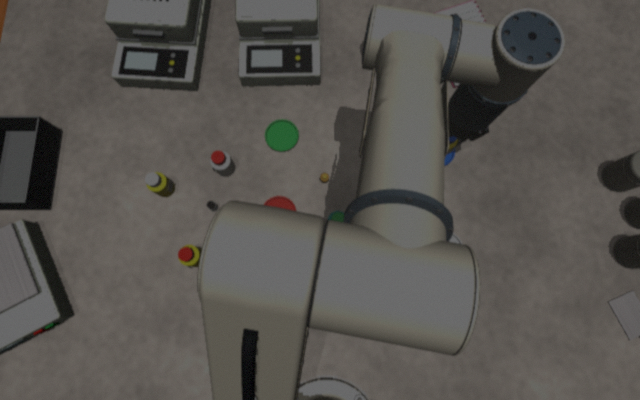

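The bottle is upright above the blue dish (crop 240,190 over 246,216). I'll lower and release it.

Request:
{"api": "carry_out", "payload": {
  "series": [
    [255,0,0.1,0.9,0,0,0],
    [255,0,0,0.8,0,0,0],
    [255,0,0,0,0,0,0],
    [255,0,0,0,0,0,0],
    [160,0,0,0,0,0,0],
    [100,0,0,0,0,0,0],
    [50,0,0,0,0,0,0],
    [0,0,0,0,0,0,0],
    [0,0,0,0,0,0,0],
    [0,0,0,0,0,0,0],
    [0,0,0,-2,0,0,0],
    [0,0,0,-3,0,0,0],
    [0,0,0,-3,0,0,0],
    [0,0,0,-3,0,0,0],
    [0,4.5,4,0,0,0,0],
    [0,4.5,4,0,0,0,0],
    [0,4.5,4,0,0,0,0],
    [0,1.5,2,0,0,0,0],
    [0,0,0,0,0,0,0],
    [0,0,0,0,0,0,0]
  ]
}}

```text
time: 8.25
ee_pos: [0.4805, -0.1323, 0.2122]
ee_rot: [0.0, 1.0, -0.0, 0.0]
wrist_force: [0.3, -0.2, -0.3]
width: 0.0857
finger_force: 0.0
```

```bash
python3 - <<'E'
from h import *
im,d=ctrl.read_camera("scene");cv2.imwrite("pics/s2.png",cv2.resize(im[150:260,140:440,::-1],None,fx=2.6,fy=2.6))
Ws=world("scene",d);s=Ws[195:225,205:245];q=s[(s[...,2]>.08)&(s[...,2]<.1)];print(q.mean(0),(q.max(0)+q.min(0))/2,len(q))
im,d=ctrl.read_camera("top");W=world("top",d);s=W[125:175,415:465];q=s[(s[...,2]>.083)&(s[...,2]<.1)];print(q.mean(0) if len(q) else 0,len(q))
cv2.imwrite("pics/t2.png",im[:,:,::-1])
# white dish: edges in scene and depth
z=(Ws[...,2]>.0045)&(Ws[...,2]<.012);v,u=np.mgrid[:400,:640]
m=z&(u>220)&(u<270)&(v>168)&(v<200);print(m.sum(),(Ws[m].max(0)+Ws[m].min(0))/2)
E
```

```text
[ 0.63204608 -0.26889551  0.08847838] [ 0.6295273  -0.26993434  0.08659721] 91
0 0
74 [ 0.39105016 -0.27199987  0.00761599]
```

View pics/s2.png

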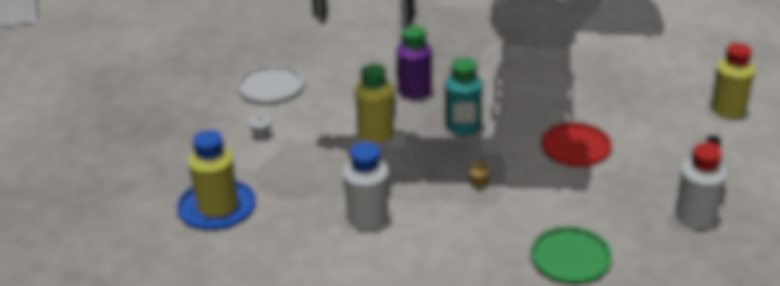

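Yellow_blue stands in its dish (picture 215,180, with the cap 3 mm higher than before). Next is yellow_green (375,105), with turquoise at (463,97) and purple at (413,65) left alone.

Request:
{"api": "carry_out", "payload": {
  "series": [
    [0,0.9,0.5,0,0,0,0],
    [0,0,0,3,0,0,0],
    [0,0,0,3,0,0,0],
    [0,0,0,3,0,0,0],
    [0,0,0,2.4,0,0,0],
    [0,0,0,0,0,0,0],
    [0,0,0,0,0,0,0],
    [150,0,0,0,0,0,0],
    [150,0,0,0,0,0,0],
    [255,0,0,0,0,0,0],
    [255,0,0,0,0,0,0],
    [255,0,0,0,0,0,0],
    [255,0,0,0,0,0,0],
    [255,0,0,0,0,0,0]
  ]
}}

```text
time: 10.1
ee_pos: [0.4715, -0.1271, 0.0987]
ee_rot: [0.0, 1.0, -0.0, 0.001]
wrist_force: [-1.2, 1.3, 5.2]
width: 0.0449
finger_force: 30.8
```

Request:
{"api": "carry_out", "payload": {
  "series": [
    [255,0,0,-2,0,0,0],
    [255,0,0,-3,0,0,0],
    [255,0,0,-3,0,0,0],
    [255,0,0,-4,0,0,0],
    [255,-1.7,1.9,0,0,0,0],
    [255,-3.2,4,0,0,0,0],
    [255,-3.2,4,0,0,0,0],
    [255,-3.2,4,0,0,0,0],
    [255,-3.2,4,0,0,0,0],
    [255,-3.2,4,0,0,0,0],
    [255,-1.7,1.6,0,0,0,0],
    [255,0,0,0,0,0,0],
    [255,0,0,0,0,0,0],
    [255,0,0,3,0,0,0],
    [255,0,0,3,0,0,0],
    [255,0,0,3,0,0,0],
    [255,0,0,1,0,0,0],
    [255,0,0,0,0,0,0],
    [255,0,0,0,0,0,0]
  ]
}}

```text
time: 12.48
ee_pos: [0.6661, 0.1077, 0.1197]
ee_rot: [0.0, 1.0, 0.0, 0.001]
wrist_force: [0.7, -0.7, -0.4]
width: 0.0455
finger_force: 31.1
```

Request:
{"api": "carry_out", "payload": {
  "series": [
    [255,0,0,0.9,0,0,0],
    [255,0,0,0.85,0,0,0],
    [255,0,0,0,0,0,0],
    [255,0,0,0,0,0,0],
    [160,0,0,0,0,0,0],
    [100,0,0,0,0,0,0],
    [50,0,0,0,0,0,0],
    [0,0,0,0,0,0,0],
    [0,0,0,0,0,0,0],
    [0,0,0,0,0,0,0],
    [0,0,0,-2,0,0,0],
    [0,0,0,-3,0,0,0],
    [0,0,0,-3,0,0,0],
    [0,0,0,-4,0,0,0]
  ]
}}

```text
time: 14.22
ee_pos: [0.6648, 0.1076, 0.2206]
ee_rot: [0.001, 1.0, -0.0, -0.001]
wrist_force: [0.3, 0.1, 0.9]
width: 0.0854
finger_force: 0.0
```

Request:
{"api": "carry_out", "payload": {
  "series": [
    [0,3.7,2.4,0,0,0,0],
    [0,3.7,2.4,0,0,0,0],
    [0,3.7,2.4,0,0,0,0],
    [0,3.7,2.4,0,0,0,0],
    [0,3.7,2.4,0,0,0,0],
    [0,3.7,2.4,0,0,0,0],
    [0,3.7,2.4,0,0,0,0],
    [0,3.7,2.2,0,0,0,0],
    [0,0,0,0,0,0,0],
    [0,0,0,0,0,0,0]
  ]
}}

```text
time: 15.48
ee_pos: [0.3697, 0.298, 0.2206]
ee_rot: [0.0, 1.0, 0.0, 0.0]
wrist_force: [0.6, 0.2, 0.6]
width: 0.0853
finger_force: 0.0
```

```bash
python3 - <<'E'
from h import *
im,d=ctrl.read_camera("scene");cv2.imwrite("pics/s3.png",cv2.resize(im[150:270,180:500,::-1],None,fx=2.4,fy=2.4))
W=world("scene",d);s=W[205:255,335:385];q=s[(s[...,2]>.08)&(s[...,2]<.1)];print(q.mean(0),(q.max(0)+q.min(0))/2,len(q))
im,d=ctrl.read_camera("top");W=world("top",d)
v,u=np.mgrid[:400,:640]
m=(W[...,2]>.0045)&(W[...,2]<.012)&(u>420)&(u<470)&(v>224)&(v<274);print(m.sum(),(W[m].max(0)+W[m].min(0))/2,np.ptp(W[m],0))
m=(W[...,2]>.0835)&(W[...,2]<.1)
for n,a,b in(("yb",438,140),("yg",282,125)):
    k=m&(abs(u-a)<20)&(abs(v-b)<20);print(n,k.sum(),W[k].mean(0))
cv2.imwrite("pics/t3.png",im[:,:,::-1])
E
```

```text
[0.6698475  0.10922761 0.08836638] [0.66832131 0.10917843 0.08667696] 104
395 [ 0.39585875 -0.28040515  0.00812513] [0.09460954 0.10074767 0.00723327]
yb 152 [ 0.62647153 -0.27125724  0.09059414]
yg 143 [0.66412914 0.1071124  0.0903127 ]
```

View pics/t3.png

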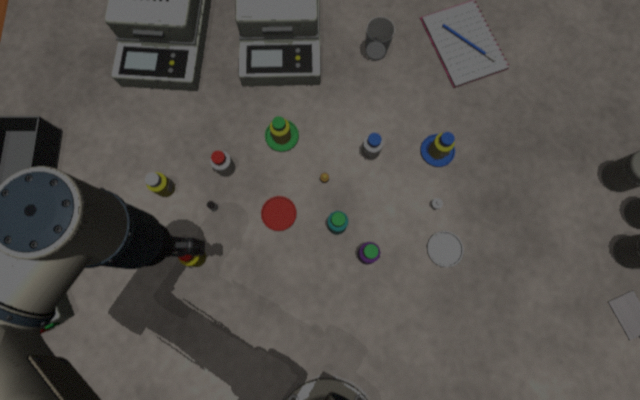

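Green and blue are standing in their dishes (280,130 and 440,147). The white dish is now lit at (444,249). Next I'll grasp yellow_red, under the gripper.

Request:
{"api": "carry_out", "payload": {
  "series": [
    [0,0,0,3,0,0,0],
    [0,0,0,3,0,0,0],
    [0,0,0,3,0,0,0],
    [0,0,0,2,0,0,0],
    [0,0,0,1.2,0,0,0],
    [0,0,0,0,0,0,0],
    [0,0,0,0,0,0,0],
    [150,0,0,0,0,0,0],
    [150,0,0,0,0,0,0],
    [255,0,0,0,0,0,0],
    [255,0,0,0,0,0,0],
    [255,0,0,0,0,0,0],
    [255,0,0,0,0,0,0],
    [255,0,0,0,0,0,0]
  ]
}}

```text
time: 17.32
ee_pos: [0.3697, 0.2982, 0.0989]
ee_rot: [0.0, 1.0, 0.0, 0.0]
wrist_force: [-1.2, -1.1, 6.5]
width: 0.0454
finger_force: 30.9
```

```bash
python3 - <<'E'
from h import *
im,d=ctrl.read_camera("top");h=cv2.cvtColor(im,cv2.COLOR_RGB2HSV)
g=cv2.cvtColor(im,cv2.COLOR_RGB2GRAY)
c=cv2.HoughCircles(cv2.resize(cv2.GaussianBlur(g,(3,3),0)[220:280,415:475],None,fx=4,fy=4),cv2.HOUGH_GRADIENT,1,60,param1=60,param2=15,minRadius=60,maxRadius=80)
for x,y,r in c[0][:3]: print(x/4+415,y/4+220,r/4,plane("top",x/4+414.6,y/4+219.6,.006))
E
```

```text
Traceback (most recent call last):
TypeError: 'NoneType' object is not subscriptable
```

Request:
{"api": "carry_out", "payload": {
  "series": [
    [255,0,0,-2,0,0,0],
    [255,0,0,-3,0,0,0],
    [255,0,0,-3,0,0,0],
    [255,0,0,-4,0,0,0],
    [255,-1.1,-1.8,0,0,0,0],
    [255,-2,-3.8,0,0,0,0],
    [255,-2,-3.8,0,0,0,0],
    [255,-2,-3.8,0,0,0,0],
    [255,-2,-3.8,0,0,0,0],
    [255,-1.1,-1.8,0,0,0,0],
    [255,0,0,0,0,0,0],
    [255,0,0,0,0,0,0],
    [255,0,0,3,0,0,0],
    [255,0,0,3,0,0,0],
    [255,0,0,3,0,0,0],
    [255,0,0,1,0,0,0],
    [255,0,0,0,0,0,0],
    [255,0,0,0,0,0,0]
  ]
}}

```text
time: 19.62
ee_pos: [0.472, 0.1105, 0.1196]
ee_rot: [0.0, 1.0, 0.0, 0.001]
wrist_force: [0.7, 0.5, -0.9]
width: 0.0453
finger_force: 31.1
```

Request:
{"api": "carry_out", "payload": {
  "series": [
    [255,0,0,0.9,0,0,0],
    [255,0,0,0.85,0,0,0],
    [255,0,0,0,0,0,0],
    [255,0,0,0,0,0,0],
    [160,0,0,0,0,0,0],
    [100,0,0,0,0,0,0],
    [50,0,0,0,0,0,0],
    [0,0,0,0,0,0,0],
    [0,0,0,0,0,0,0],
    [0,0,0,0,0,0,0],
    [0,0,0,-2,0,0,0],
    [0,0,0,-3,0,0,0],
    [0,0,0,-3,0,0,0],
    [0,0,0,-4,0,0,0]
  ]
}}

```text
time: 21.38
ee_pos: [0.4707, 0.1097, 0.2213]
ee_rot: [0.001, 1.0, -0.0, -0.001]
wrist_force: [0.7, 0.3, 0.0]
width: 0.0855
finger_force: 0.0
```

Request:
{"api": "carry_out", "payload": {
  "series": [
    [0,-0.8,3.4,0,0,0,0],
    [0,-0.8,3.4,0,0,0,0],
    [0,-0.8,3.4,0,0,0,0],
    [0,-0.8,3.4,0,0,0,0],
    [0,-0.8,3.4,0,0,0,0],
    [0,-0.8,3.4,0,0,0,0],
    [0,-0.8,3.4,0,0,0,0],
    [0,-0.6,3.3,0,0,0,0],
    [0,0,0,0,0,0,0],
    [0,0,0,0,0,0,0]
  ]
}}

```text
time: 22.62
ee_pos: [0.5334, 0.3805, 0.2206]
ee_rot: [0.0, 1.0, -0.0, -0.0]
wrist_force: [0.7, -1.3, -0.5]
width: 0.085
finger_force: 0.0
```

```bash
python3 - <<'E'
from h import *
im,d=ctrl.read_camera("top");W=world("top",d);v,u=np.mgrid[:400,:640]
m=(W[...,2]>.0835)&(W[...,2]<.1)
for n,a,b in(("yr",278,206),("pr",220,160),("pb",374,143)):
    k=m&(abs(u-a)<20)&(abs(v-b)<20);print(n,k.sum(),W[k].mean(0))
h=cv2.cvtColor(im,cv2.COLOR_RGB2HSV).astype(int);r=h[220:280,415:475];V=r[...,2]
t,mm=cv2.threshold(cv2.GaussianBlur(V.astype(np.uint8),(3,3),0),0,255,cv2.THRESH_OTSU)
n,l,st,ce=cv2.connectedComponentsWithStats(mm);i=1+st[1:,4].argmax();print(t,st[i],ce[i]+[415,220],plane("top",*(ce[i]+[415,220]),.006))
E
```

```text
yr 162 [0.47126977 0.10894016 0.09047574]
pr 146 [0.58410137 0.2404513  0.08751568]
pb 145 [ 0.62641496 -0.10899874  0.08791577]
100.0 [   0    0   51   60 2053] [435.78567949 244.69995129] [ 0.39725828 -0.25501293  0.006     ]
```

Request:
{"api": "carry_out", "payload": {
  "series": [
    [0,0,0.1,3,0,0,0],
    [0,0,0,3,0,0,0],
    [0,0,0,3,0,0,0],
    [0,0,0,2,0,0,0],
    [0,0,0,1.2,0,0,0],
    [0,0,0,0,0,0,0],
    [0,0,0,0,0,0,0],
    [150,0,0,0,0,0,0],
    [150,0,0,0,0,0,0],
    [255,0,0,0,0,0,0],
    [255,0,0,0,0,0,0],
    [255,0,0,0,0,0,0],
    [255,0,0,0,0,0,0],
    [255,0,0,0,0,0,0]
  ]
}}

```text
time: 24.42
ee_pos: [0.5339, 0.3821, 0.0995]
ee_rot: [0.0, 1.0, 0.0, 0.0]
wrist_force: [-1.2, 0.7, 6.0]
width: 0.0454
finger_force: 31.1
```

```bash
python3 - <<'E'
from h import *
for n,(y0,y1,x0,x1),T in(("top",(222,276,418,472),(120,126,132,140)),("scene",(170,198,222,268),(120,130,140,150))):
    im,d=ctrl.read_camera(n);V=cv2.GaussianBlur(cv2.cvtColor(im,cv2.COLOR_RGB2GRAY),(3,3),0)[y0:y1,x0:x1]
    print(n,np.percentile(V,[5,50,80,95]))
    for t in T:
        k,l,st,ce=cv2.connectedComponentsWithStats((V>t).astype(np.uint8))
        if k>1:
            i=1+st[1:,4].argmax();c=(x0+st[i,0]+(st[i,2]-1)/2,y0+st[i,1]+(st[i,3]-1)/2);print(t,st[i],c,plane(n,*c,.006))
    cv2.imwrite(f"pics/w_{n}.png",cv2.resize(V,None,fx=6,fy=6))
E
```

```text
top [ 91. 100. 109. 110.]
scene [138. 151. 157. 174.]
120 [   0    0   46   28 1285] (np.float64(244.5), np.float64(183.5)) [ 0.40151874 -0.26753264  0.006     ]
130 [   0    0   46   28 1243] (np.float64(244.5), np.float64(183.5)) [ 0.40151874 -0.26753264  0.006     ]
140 [   0    0   46   28 1134] (np.float64(244.5), np.float64(183.5)) [ 0.40151874 -0.26753264  0.006     ]
150 [  5   0  41  28 664] (np.float64(247.0), np.float64(183.5)) [ 0.40052573 -0.25951959  0.006     ]
```

```bash
python3 - <<'E'
from h import *
for n,(y0,y1,x0,x1),T in(("top",(226,272,422,468),(103,105,107)),("scene",(172,196,228,262),(160,165,170))):
    im,d=ctrl.read_camera(n);V=cv2.GaussianBlur(cv2.cvtColor(im,cv2.COLOR_RGB2GRAY),(3,3),0)[y0:y1,x0:x1]
    for t in T:
        k,l,st,ce=cv2.connectedComponentsWithStats((V>t).astype(np.uint8))
        if k>1:
            i=1+st[1:,4].argmax();c=(x0+st[i,0]+(st[i,2]-1)/2,y0+st[i,1]+(st[i,3]-1)/2);print(n,t,st[i],c,plane(n,*c,.006))
E
```

```text
top 103 [  7   7  31  33 767] (np.float64(444.0), np.float64(249.0)) [ 0.38737926 -0.27334061  0.006     ]
top 105 [  7   8  31  32 728] (np.float64(444.0), np.float64(249.5)) [ 0.38623203 -0.27326431  0.006     ]
top 107 [  8   9  29  30 681] (np.float64(444.0), np.float64(249.5)) [ 0.38623203 -0.27326431  0.006     ]
scene 160 [  5   5  23  11 176] (np.float64(244.0), np.float64(182.0)) [ 0.39290549 -0.27138439  0.006     ]
scene 165 [  6   6  21  10 153] (np.float64(244.0), np.float64(182.5)) [ 0.39585374 -0.27063172  0.006     ]
scene 170 [  6   6  20   9 129] (np.float64(243.5), np.float64(182.0)) [ 0.39310554 -0.27299531  0.006     ]
```

Request:
{"api": "carry_out", "payload": {
  "series": [
    [255,0,0,-2,0,0,0],
    [255,0,0,-4,0,0,0],
    [255,0,0,-4,0,0,0],
    [255,0,0,-3,0,0,0],
    [255,0.5,-2,0,0,0,0],
    [255,0.9,-4,0,0,0,0],
    [255,0.9,-4,0,0,0,0],
    [255,0.9,-4,0,0,0,0],
    [255,0.9,-4,0,0,0,0],
    [255,0.9,-4,0,0,0,0],
    [255,0.9,-4,0,0,0,0],
    [255,0.9,-4,0,0,0,0],
    [255,0.9,-4,0,0,0,0],
    [255,0.9,-4,0,0,0,0],
    [255,0.9,-4,0,0,0,0],
    [255,0.9,-4,0,0,0,0],
    [255,0.9,-4,0,0,0,0],
    [255,0.9,-4,0,0,0,0],
    [255,0.9,-4,0,0,0,0],
    [255,0.9,-4,0,0,0,0]
  ]
}}

```text
time: 27.12
ee_pos: [0.392, -0.239, 0.2281]
ee_rot: [0.001, 1.0, 0.0, -0.001]
wrist_force: [0.8, -0.2, -1.4]
width: 0.0453
finger_force: 31.0
```

Request:
{"api": "carry_out", "payload": {
  "series": [
    [255,0.6,-3.5,0,0,0,0],
    [255,0,0,0,0,0,0],
    [255,0,0,0,0,0,0],
    [255,0,0,3,0,0,0],
    [255,0,0,3,0,0,0],
    [255,0,0,3,0,0,0],
    [255,0,0,2,0,0,0],
    [255,0,0,0,0,0,0],
    [255,0,0,0,0,0,0]
  ]
}}

```text
time: 28.25
ee_pos: [0.3876, -0.2728, 0.1198]
ee_rot: [-0.0, 1.0, -0.0, 0.001]
wrist_force: [0.4, 0.5, -1.2]
width: 0.0453
finger_force: 31.2
```

Request:
{"api": "carry_out", "payload": {
  "series": [
    [255,0,0,0.9,0,0,0],
    [255,0,0,0.8,0,0,0],
    [255,0,0,0,0,0,0],
    [255,0,0,0,0,0,0],
    [160,0,0,0,0,0,0],
    [100,0,0,0,0,0,0],
    [50,0,0,0,0,0,0],
    [0,0,0,0,0,0,0],
    [0,0,0,0,0,0,0],
    [0,0,0,0,0,0,0],
    [0,0,0,-2,0,0,0],
    [0,0,0,-4,0,0,0],
    [0,0,0,-4,0,0,0],
    [0,0,0,-4,0,0,0],
    [0,2.5,-5,0,0,0,0],
    [0,2.5,-5,0,0,0,0],
    [0,2.5,-5,0,0,0,0],
    [0,2.5,-4,0,0,0,0],
    [0,0,0,0,0,0,0],
    [0,0,0,0,0,0,0]
  ]
}}

```text
time: 30.75
ee_pos: [0.2867, -0.4627, 0.2416]
ee_rot: [0.001, 1.0, 0.0, -0.0]
wrist_force: [0.6, -0.4, -0.2]
width: 0.0856
finger_force: 0.0
```

```bash
python3 - <<'E'
from h import *
im,d=ctrl.read_camera("top");W=world("top",d);v,u=np.mgrid[:400,:640];cv2.imwrite("pics/t4.png",im[:,:,::-1])
m=(W[...,2]>.0835)&(W[...,2]<.1)
for n,a,b in(("yb",442,140),("yg",280,125),("yr",278,206),("yw",449,242),("pr",220,160),("pb",374,143)):
    k=m&(abs(u-a)<18)&(abs(v-b)<18);print(n,k.sum(),W[k].mean(0))
im,d=ctrl.read_camera("scene");cv2.imwrite("pics/s4.png",cv2.resize(im[140:270,160:480,::-1],None,fx=2.4,fy=2.4))
E
```

```text
yb 151 [ 0.62643345 -0.27123487  0.09086183]
yg 148 [0.66383521 0.10702328 0.09021839]
yr 161 [0.47118564 0.10886754 0.09063846]
yw 181 [ 0.38678816 -0.27215889  0.09051558]
pr 146 [0.58400585 0.24050583 0.08751944]
pb 145 [ 0.62644125 -0.10916819  0.0879274 ]
```

View pics/t4.png

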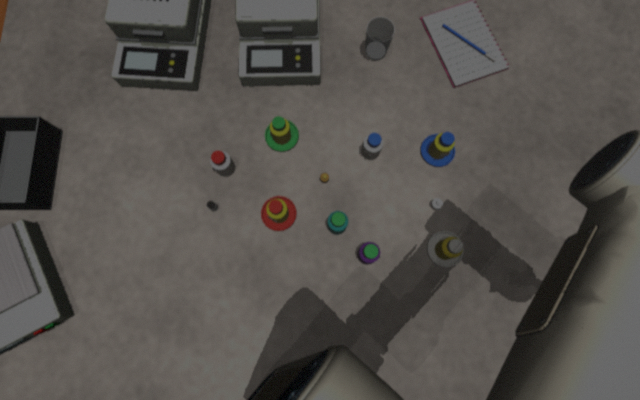

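View pics/s4.png

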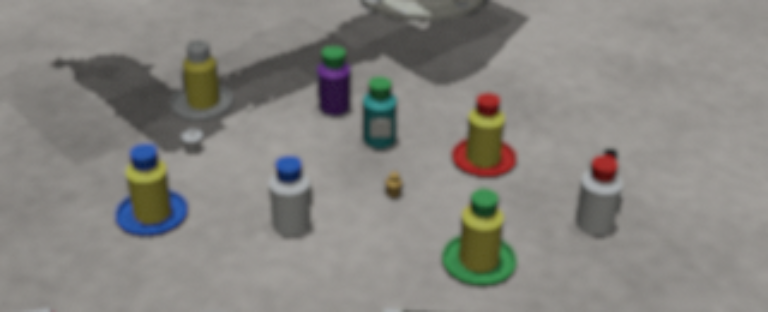

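All four yellow bottles stand in their dishes: blue (150,190), white (202,80), red (485,135) and green (482,235). The cap tops are all about 3 mm higher than on the bench, so each sits flat on its dish floor. The pale bottles have not moved.

```bash
python3 -c "
from station import ctrl
print(ctrl.hand_in())"
```

```text
the job is handed in; nothing more can be done
None
```

The job is handed in at about 31 s: all four yellow bottles stand upright and flat in the dishes of their cap colours, and the pale bottles were not moved; hand-in gave no verdict.

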